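# Check the press gap with the go gauge

### The arm

A 6-joint arm with a two-finger parallel gripper is mounted at the origin on a cart in front of the work surface, level with it; the furniture and walls round the work are solid. World frame = base frame: x ahead of the robot, y to its left, z up, the work surface at z = 0. Lengths are in m, angles in rad, forces in N, time in s.
With the tool pointing down it reaches from about 0.3 to 0.95 m from the base axis. Payload 3.1 kg.
Tool frame: the origin (TCP) lies between the finger pads; the fingertips stand 17 mm ahead of it and the grasp point (between the pads) lies 2 mm behind it (tip_reach is the distance from the TCP to the fingertips, in m); z points along the fingers, y is the line along which they close (so a half turn about z gives the same grasp; the last joint's range is limited). The gripper opens to 85 mm and grips with 20 to 120 N. Pads are 22 mm wide; open, the fingers measure 114 mm over their backs; the gripper's body (76 mm by 85 mm) begins 54 mm behind the grasp point. The pads swing forward as they close: fully open they stand 13 mm farther back than shut.
Start: joints at [1.199, 0.308, 1.634, -0, 1.2, -0.07], TCP at [0.186, 0.597, 0.248] pointing down, gripper open.
Joint ranges: [-3.06, 3.06], [-0.79, 1.96], [0.05, 2.63], [-1.19, 4.34], [0.05, 2.64], [-2.94, 2.94]. Speed limits (rad/s): [2.79, 2.79, 3.14, 3.14, 3.14, 3.14].

### API

Orientations are given as [roll, pitch, yaw] about the fixed x, y, z axes, in that order (R = Rz(yaw) Ry(pitch) Rx(roll)).
In Python, from station import sense, snapshot, finish_job, tip_reach gives the robot as it stands.
- The arm moves only by the tool arm_command, never from a script. Its argument "rows" is a list that holds one entry, the list of rows, each a list of 7 numbers: the shift along the tool's x, y, z as a fraction of full scale, then the turn, a rotation vector about the tool's x, y, z as a fraction of full scale, then the closure, from 0 (fully open) to 1 (shut). A call has 1 to 20 rows; each row is the pose to reach, as a shift and turn from the pose commanded when the call began, along the tool's axes at that moment, turning the shorter way round; what a row does not reach only later rows make up. Full scale, the value 1, is 0.3 m for a shift and 360 degrees for a turn. A row lasts 1/8 s, in which the tool goes at most 62.5 mm and 10.7 degrees, less where a joint would pass 70% of its speed; a pose out of reach is approached as far as the arm can. A call with a number of a shift or a turn outside -1 to 1 is refused whole. A call with a gripper value outside its range is refused whole. The fingers move at their own pace and stop on an object; "squeeze" is the grip in N (left out, the last holds). Time passes only in rows, so rows that repeat a pose let the fingers close. It gives the time, the measured TCP pose, the force, the opening and the grip force at its end, in the units of the state.
- sense(): the state, without advancing time (a new reading comes with each control period).
- snapshot(name): name is "side" or "top" or "wrist"; returns a dict with "frame" (400x640x3 uint8, red, green, blue), "fx", "fy", "cx", "cy" (pixels), "cam_to_world" (4x4, takes a point from camera to world coordinates). Camera axes: x right, y up, looking along -z (the intrinsics and any distortion apply to the point x, -y, -z); pixel columns grow to the right and rows downward; lengths in m; the calibration is good to about 2 mm. The wrist camera is an equidistant fisheye: a pixel r from the principal point sees the ray r / f radians off the axis. A picture is of the moment at which its call begins. There is no depth.
- finish_job(): hands the job in; it is judged then, once.
The state is a dict: "t": time; "q": joint angles; "dq": joint speeds; "tau": joint torques, N m; "position": TCP position; "orientation": TCP orientation; "wrist_force": force on the tool from outside, world axes, zero at the start; "wrist_torque": the same for the moment, N m; "opening": finger opening in m; "grasp_force": force on a finger pad.
Only numpy, scipy, OpenCV 4.12 (cv2) and the standard library are available. Lean on these libraries where they do the work, as an engineer would, in place of code of your own. Each camera call takes 0.05 s, during which the arm holds its last target. There are 200 camera calls.

### The job

Check the gap under the fixed press bridge with the thinner of the two flat gauge plates: without lifting it off the worktop, slide it end first into the tunnel from the side where it lies, straight and only half way, so that the line scribed across its middle is level with that side's face of the crossbeam, and leave it there. The thicker gauge and the timer, dish and bottles standing round the bridge must stay where they are.

Things in the scene. Friction and masses are not known exactly. Their poses are not given: they have to be found in the camera images.
- bridge: fixed press bridge: grey finned crossbeam on two aluminium feet, 152 (own x) x 80 (own y) x 54 mm high. Origin on the worktop under its centre. A tunnel runs through along own y, open at both ends (beam faces at own y +40 and -40 mm), 92 mm wide, 13 mm high, its floor the worktop. At each mouth 13 mm high cheeks flare outward from 92 to 118 mm apart, ending 59 mm from the centre.
- thin_gauge: go gauge: flat aluminium plate, 84 (own x) x 140 (own y) x 9 mm thick, about 0.27 kg, lying loose and flat on one side of the bridge, either end roughly facing it. Both ends alike. Origin at the centre of its underside; a dark line scribed across the top at own y = 0, mid-length, is the depth mark. Can be pushed on any edge; stops when the push stops.
- thick_gauge: no-go gauge: same outline and scribed line, 84 x 140 mm but 18 mm thick, 0.5 kg; does not fit the tunnel. It lies on the other side of the bridge from the thin one. Origin at the centre of its underside, own y along its length. Leave alone.
- timer: white bench timer lying on its back, 62 x 62 x 16 mm, loose; origin at the centre of its underside. Leave alone.
- dish: closed petri dish, diameter 60 mm, 14 mm high, loose; origin at the centre of its underside. Leave alone.
- white_bottle: small white capped bottle, diameter 42 mm, 71 mm high, loose; origin at the centre of its underside. Leave alone.
- glass_bottle: open glass bottle, diameter 55 mm, 109 mm high, loose; origin at the centre of its underside. Leave alone.
Things that resemble listed ones, but are neither listed nor needed, are in the scene too. Leave any orange or purple look-alike of the thin_gauge alone.

How it is judged:
On the way:
1. an end of the thin gauge has entered the tunnel, lined up with it (angle between the y axis of thin_gauge and the y axis of bridge, either way round below 0.12 rad and x of thin_gauge in the frame of bridge between -0.008 and 0.008 m and (y of thin_gauge in the frame of bridge between 0.05 and 0.1 m or y of thin_gauge in the frame of bridge between -0.1 and -0.05 m)).
At the end, for the whole second after the job is handed in: The thin gauge lies at rest flat on the worktop in the tunnel, its scribed middle line within 5 mm of the face of the crossbeam on the side it came from, its length within 0.1 rad of the tunnel's axis and its centre within 8 mm of it sideways ((y of thin_gauge in the frame of bridge between 0.035 and 0.045 m or y of thin_gauge in the frame of bridge between -0.045 and -0.035 m) and angle between the y axis of thin_gauge and the y axis of bridge, either way round below 0.1 rad and x of thin_gauge in the frame of bridge between -0.008 and 0.008 m and height (world z) of thin_gauge below 0.004 m and linear speed of thin_gauge below 0.01 m/s); the robot touches nothing.
It fails at once if the thin gauge is lifted off the worktop (more than 8 mm) or tipped (more than 0.15 rad) (height (world z) of thin_gauge above 0.008 m or angle between thin_gauge's own z axis and vertical above 0.15 rad).
It fails at once if the thick gauge is moved by more than 20 mm (distance of thick_gauge from where it was at the start of the episode above 0.02 m).
It fails at once if the timer, dish or one of the bottles is moved by more than 20 mm or tipped over (distance of any of timer, dish, white_bottle, glass_bottle from where it was at the start of the episode above 0.02 m or angle between any of timer, dish, white_bottle, glass_bottle's own z axis and vertical above 0.3 rad).
It fails at once if the thin gauge is pushed more than 20 mm too deep (y of thin_gauge in the frame of bridge between -0.02 and 0.02 m and x of thin_gauge in the frame of bridge between -0.06 and 0.06 m).
It also fails if it takes over 61 s, if anything falls off the work surface, if the arm or the gripper's body presses on something with over 40 N, if the wrist force passes 120 N, or if a joint passes its speed limit or range.

## Working session

There is one attempt and no reset: what is moved stays moved. The work goes in short steps, Python scripts to look and compute and a tool call to move; the robot and the scene stay as the last step left them, time stands still between calls to the robot, and variables do not carry over. Pictures are saved under pics/ and viewed, at most 13 in all, crops included, and the job is handed in when it is done.

Besides the shell and the picture viewer there is one more tool, called after "Call:" by a JSON object that holds its "api" and its "payload". arm_command: Moves the arm, as the interface text tells. Its arguments: {"type":"object","properties":{"rows":{"type":"array"},"squeeze":{"type":"number"}},"required":["rows"]}

```bash
mkdir -p pics; cat > h.py <<'E'
import numpy as np, cv2
from station import sense, snapshot, finish_job, tip_reach
def save(n,f):
    s=snapshot(n); cv2.imwrite(f'pics/{f}.png',s['frame'][:,:,::-1]); np.save(f'pics/{f}.npy',s,allow_pickle=True); return s
def ray(s,u,v):
    d=np.array([(u-s['cx'])/s['fx'],-(v-s['cy'])/s['fy'],-1.]); T=np.array(s['cam_to_world']); return T[:3,3],T[:3,:3]@d
def hit(s,u,v,z=0.):
    o,d=ray(s,u,v); return o+d*(z-o[2])/d[2]
E
python3 - <<'E'
from h import *
for n in('top','side'):
    s=save(n,n+'0'); print({k:s[k] for k in s if k!='frame'})
print(sense(),tip_reach)
E
```

```text
{'fx': 377.22371651730214, 'fy': 377.22371651730214, 'cx': 315.8542332734355, 'cy': 202.51552693392478, 'cam_to_world': array([[ 4.73475208e-05,  9.96444625e-01, -8.42502654e-02,
         4.54569144e-01],
       [-9.99780529e-01,  1.81219039e-03,  2.08712724e-02,
        -1.26499694e-01],
       [ 2.09497447e-02,  8.42307867e-02,  9.96226020e-01,
         1.09413386e+00],
       [ 0.00000000e+00,  0.00000000e+00,  0.00000000e+00,
         1.00000000e+00]])}
{'fx': 392.13665747923153, 'fy': 392.13665747923153, 'cx': 316.43308903327176, 'cy': 198.74886169615056, 'cam_to_world': array([[ 0.96919573,  0.15318699, -0.19285586,  0.33278096],
       [-0.24605049,  0.56757161, -0.78569817, -0.96410323],
       [-0.01089922,  0.80894759,  0.58777972,  0.65033737],
       [ 0.        ,  0.        ,  0.        ,  1.        ]])}
{'t': 0.1, 'q': array([ 1.19930058e+00,  3.08930589e-01,  1.63508776e+00,  4.59958935e-06,
        1.19969017e+00, -6.96793999e-02]), 'dq': array([-4.21945813e-05, -3.24009158e-03, -4.89701902e-03, -1.01588720e-03,
       -6.30685792e-04,  8.18624132e-04]), 'tau': array([-1.15451177e-03, -4.16409016e+01, -2.77641428e+01, -1.11802672e-04,
        3.98476157e-03,  1.55577759e-06]), 'position': array([0.18553413, 0.59607049, 0.24714041]), 'orientation': array([-3.13948222e+00, -1.51585331e-04,  2.83977447e+00]), 'wrist_force': array([ 0.73145618,  0.23935657, -0.09349612]), 'wrist_torque': array([-0.00607671, -0.03995427,  0.01973277]), 'grasp_force': 0.0, 'opening': 0.08542502224919055} 0.017
```

View pics/top0.png

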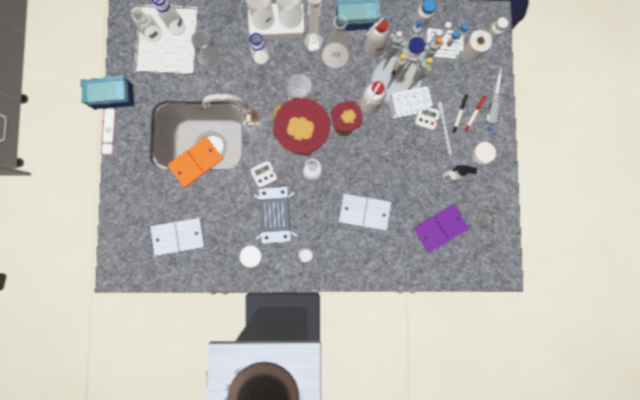

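View pics/side0.png

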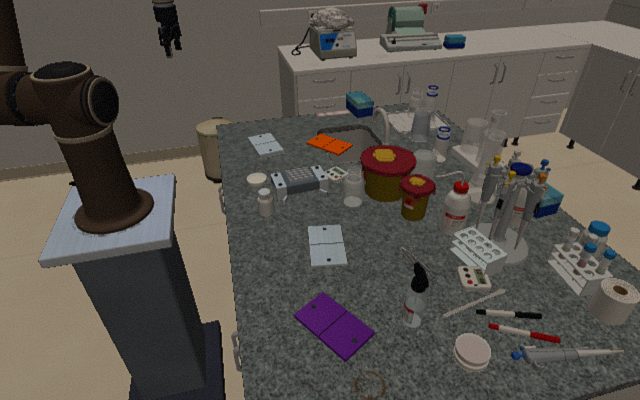

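The top view shows the bridge at about (275,215), pale plates at (177,237) and (365,212), the timer at (263,174), the dish at (250,257), the white bottle at (306,255) and the glass bottle at (312,169). The side view shows the same layout. Next I need to tell which plate is thinner.

```bash
python3 - <<'E'
from h import *
a=cv2.imread('pics/side0.png')
c1=cv2.resize(a[125:165,235:300],(780,480)[:2] if 0 else (487,300),interpolation=cv2.INTER_CUBIC)
c2=cv2.resize(a[218:272,296:361],(487,405)[:2] if 0 else (361,300),interpolation=cv2.INTER_CUBIC)
b=cv2.imread('pics/top0.png')
c3=cv2.resize(b[150:280,140:400],(780,390)[:2] if 0 else (600,300),interpolation=cv2.INTER_CUBIC)
h=np.zeros((600,800,3),np.uint8); h[:300,:425]=c1[:,:425]; h[:300,430:791]=c2; h[300:,:600]=c3
cv2.imwrite('pics/c.png',h)
# masks in top
s=np.load('pics/top0.npy',allow_pickle=True).item(); f=s['frame'].astype(int)
m=((f.min(2)>165)).astype(np.uint8)
for nm,(u,v) in dict(L=(177,237),R=(365,212),dish=(250,257),wb=(306,255),timer=(263,174)).items():
    n,l,st,ce=cv2.connectedComponentsWithStats(cv2.morphologyEx(m,cv2.MORPH_CLOSE,np.ones((3,3),np.uint8)))
    w=l[v-14:v+14,u-14:u+14]; k=np.bincount(w[w>0]).argmax()
    r=cv2.minAreaRect(np.argwhere(l==k)[:,::-1].astype(np.float32)); bx=cv2.boxPoints(r)
    P=np.array([hit(s,*p,.012)[:2] for p in bx]); print(nm,st[k],np.round(P.mean(0),3),np.round(np.linalg.norm(P-np.roll(P,1,0),axis=1),3),np.round(P,3).tolist())
for n,p in dict(bf1=(275,193),bf2=(275,237)).items(): print(n,hit(s,*p,.013))
E
```

```text
L [ 150  217   54   39 1557] [0.449 0.246] [0.088 0.144 0.089 0.143] [[0.48, 0.326], [0.506, 0.184], [0.419, 0.167], [0.394, 0.308]]
R [ 339  193   52   38 1458] [ 0.52 -0.29] [0.142 0.088 0.143 0.088] [[0.489, -0.212], [0.576, -0.228], [0.551, -0.369], [0.465, -0.352]]
dish [239 245  23  23 414] [0.394 0.039] [0.062 0.061 0.062 0.061] [[0.394, 0.083], [0.437, 0.04], [0.394, -0.005], [0.35, 0.038]]
wb [298 248  15  14 165] [ 0.398 -0.118] [0.037 0.04  0.037 0.04 ] [[0.416, -0.098], [0.416, -0.138], [0.379, -0.138], [0.379, -0.098]]
timer [250 161  44  38 809] [ 0.612 -0.02 ] [0.114 0.113 0.114 0.112] [[0.659, 0.046], [0.678, -0.066], [0.566, -0.085], [0.547, 0.025]]
bf1 [ 0.57325503 -0.03160678  0.013     ]
bf2 [ 0.4472129  -0.03276046  0.013     ]
```

View pics/c.png

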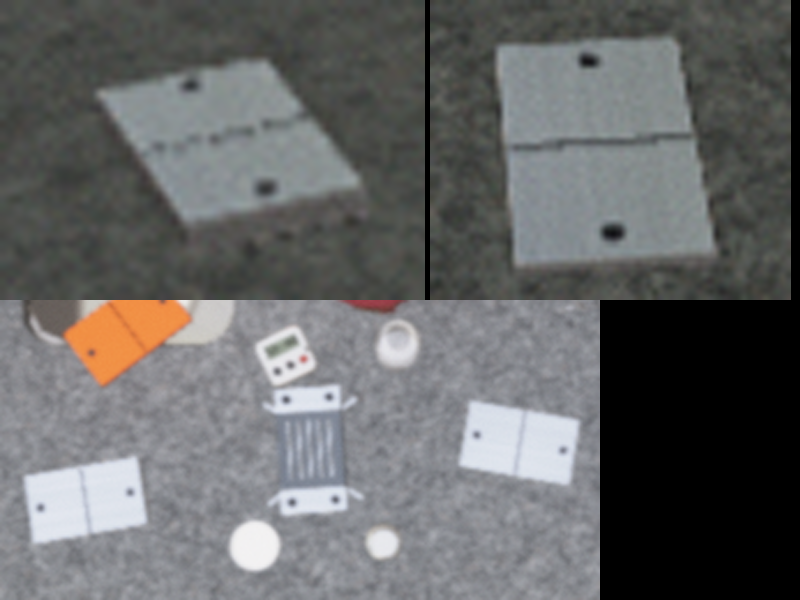

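The left plate shows a thick front edge (about 3 px, although it is farther away), while the right one's edge is only about 1.4 px. So the right plate at (0.52, -0.29) is the thin gauge. I'll move the wrist over there for a close look.

Call:
{"api": "arm_command", "payload": {"rows": [[[-0.56, -0.75, -0.12, 0, 0, 0, 0], [-0.56, -0.75, -0.12, 0, 0, 0, 0], [-0.56, -0.75, -0.12, 0, 0, 0, 0], [-0.56, -0.75, -0.12, 0, 0, 0, 0], [-0.56, -0.75, -0.12, 0, 0, 0, 0], [-0.56, -0.75, -0.12, 0, 0, 0, 0]]]}}

```text
t: 0.85
position: [0.2798, 0.3302, 0.2843]
orientation: [3.141, 0.0, 2.836]
wrist_force: [0.6, 0.3, 1.3]
opening: 0.0856
grasp_force: 0.0
```

Call:
{"api": "arm_command", "payload": {"rows": [[[-0.56, -0.75, -0.12, 0, 0, 0, 0], [-0.56, -0.75, -0.12, 0, 0, 0, 0], [-0.56, -0.75, -0.12, 0, 0, 0, 0], [-0.56, -0.75, -0.12, 0, 0, 0, 0], [-0.56, -0.75, -0.12, 0, 0, 0, 0], [-0.56, -0.75, -0.12, 0, 0, 0, 0]]]}}

```text
t: 1.6
position: [0.3738, 0.0663, 0.3205]
orientation: [3.141, 0.0, 2.836]
wrist_force: [-0.3, -0.6, 0.2]
opening: 0.0853
grasp_force: 0.0
```

Call:
{"api": "arm_command", "payload": {"rows": [[[-0.56, -0.75, -0.12, 0, 0, 0.2, 0], [-0.56, -0.75, -0.12, 0, 0, 0.2, 0], [-0.56, -0.75, -0.12, 0, 0, 0.2, 0], [-0.56, -0.75, -0.12, 0, 0, 0.2, 0], [-0.56, -0.75, -0.12, 0, 0, 0.2, 0], [-0.56, -0.75, -0.12, 0, 0, 0.2, 0], [-0.56, -0.75, -0.12, 0, 0, 0.2, 0], [-0.56, -0.75, -0.12, 0, 0, 0.2, 0], [-0.56, -0.75, -0.12, 0, 0, 0.2, 0]]]}}

```text
t: 2.72
position: [0.4668, -0.1963, 0.3558]
orientation: [-3.141, -0.001, 1.587]
wrist_force: [0.0, -0.4, 0.6]
opening: 0.085
grasp_force: 0.0
```

```bash
python3 - <<'E'
from h import *
s=save('wrist','w1'); print({k:s[k] for k in s if k!='frame'})
x=sense();print(x['t'],x['position'],x['orientation'],x['q'])
E
```

```text
{'fx': 309.70691628693146, 'fy': 309.70691628693146, 'cx': 321.69866247155284, 'cy': 200.16219582180923, 'cam_to_world': array([[ 9.99861931e-01, -1.61726889e-02, -3.81625964e-03,
         4.65646826e-01],
       [ 1.66000869e-02,  9.61841034e-01,  2.73104855e-01,
        -1.26671894e-01],
       [-7.46204759e-04, -2.73130498e-01,  9.61976701e-01,
         4.82040277e-01],
       [ 0.00000000e+00,  0.00000000e+00,  0.00000000e+00,
         1.00000000e+00]])}
2.775 [ 0.46673927 -0.19656422  0.35599842] [-3.14134022e+00 -5.12939211e-04  1.58605450e+00] [-4.84794906e-01 -8.64686339e-03  1.77848756e+00  3.35695194e-04
  1.37221943e+00 -5.00119449e-01]
```

View pics/w1.png

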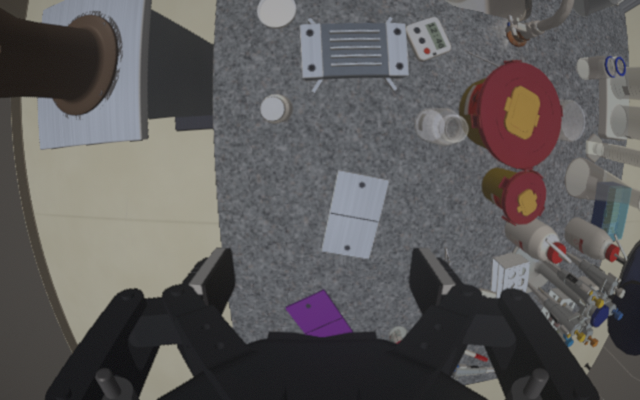

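The wrist view shows the thin gauge at about (355,215), the bridge at (355,50) with its near cheek tips around (316,90) and (395,88), the white bottle at (275,107), the glass bottle base near (428,125) and the purple look-alike at (320,312). I'll measure these and take a close crop of the bridge.

```bash
cat >> h.py <<'E'
def wray(s,u,v):
    a=np.array([u-s['cx'],v-s['cy']]); r=np.hypot(*a); t=r/s['fx']; a=a/r*np.sin(t)
    T=np.array(s['cam_to_world']); return T[:3,3],T[:3,:3]@np.array([a[0],-a[1],-np.cos(t)])
def whit(s,u,v,z):
    o,d=wray(s,u,v); return (o+d*(z-o[2])/d[2])[:2]
def plate(s,u0,v0,thr=130,z=.009):
    f=s['frame']; m=(f.min(2)>thr).astype(np.uint8); m=cv2.morphologyEx(m,cv2.MORPH_CLOSE,np.ones((5,5),np.uint8))
    n,l,st,ce=cv2.connectedComponentsWithStats(m); k=l[v0,u0]
    c=cv2.findContours((l==k).astype(np.uint8),0,1)[0][0][:,0]
    P=np.array([whit(s,*p,z) for p in c]); r=cv2.minAreaRect((P*1000).astype(np.float32)); B=cv2.boxPoints(r)/1000
    e=B-np.roll(B,1,0); L=np.linalg.norm(e,axis=1); d=e[L.argmax()]; d=d*np.sign(d[1])
    print('plate',np.round(B.mean(0),4),np.round(L[:2],4),'yaw of y',round(np.arctan2(-d[0],d[1]),3), st[k]); return B.mean(0),d/np.linalg.norm(d)
E
python3 - <<'E'
from h import *
s=np.load('pics/w1.npy',allow_pickle=True).item()
f=s['frame']; print(f[185,360],f[150,360])
for t in(110,130,150): plate(s,362,205,t)
c=f[5:105,280:440,::-1]; cv2.imwrite('pics/c2.png',cv2.resize(c,(800,500),interpolation=cv2.INTER_CUBIC))
print('wb',whit(s,275,107,.07),'glass rim?')
E
```

```text
[70 71 79] [90 93 97]
plate [ 0.5182 -0.2931] [0.1537 0.0968] yaw of y -0.171 [ 320  170   71   92 4318]
plate [ 0.5202 -0.2875] [0.1389 0.0829] yaw of y -0.176 [ 322  171   66   87 3977]
plate [ 0.3971 -0.6024] [3.7739 1.7606] yaw of y -1.537 [     0      0    640    400 253393]
wb [ 0.4034972  -0.11681224] glass rim?
```

View pics/c2.png

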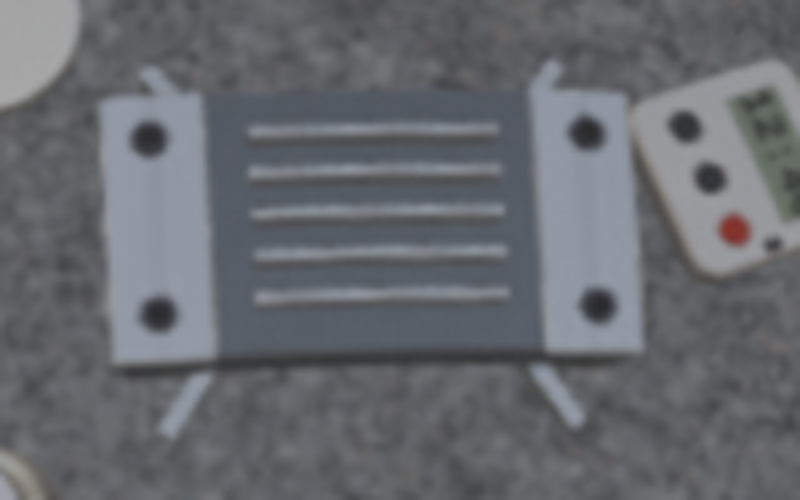

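The crop shows the bridge's top corners at (102,98), (628,92), (642,352) and (112,364), and its near cheek tips at (168,435) and (577,424).

```bash
python3 - <<'E'
from h import *
s=np.load('pics/w1.npy',allow_pickle=True).item()
g=lambda x,y,z: whit(s,280+x/5-.4,5+y/5-.4,z)
C=np.array([g(*p,.054) for p in((102,98),(628,92),(642,352),(112,364))]); print(C.round(4), np.linalg.norm(C-np.roll(C,1,0),axis=1).round(4))
c=C.mean(0); x=(C[1]-C[0]+C[2]-C[3]); y=(C[0]-C[3]+C[1]-C[2]);print(c, 'yaw x',np.arctan2(x[1],x[0]),'yaw y',np.arctan2(-y[0],y[1]))
T=np.array([g(*p,.013) for p in((168,435),(577,424),(150,72),(553,66))]);print(T.round(4),np.linalg.norm(T[1]-T[0]), 'tips mid',T[:2].mean(0),T.mean(0),np.arctan2(*(T[1]-T[0])[::-1]))
# top camera check
t=np.load('pics/top0.npy',allow_pickle=True).item()
print('top bridge',hit(t,274.5,215,.054))
print('glass base', whit(s,423,125,0.))
E
```

```text
[[ 0.4335  0.0017]
 [ 0.58    0.0117]
 [ 0.5843 -0.0653]
 [ 0.4377 -0.0754]] [0.0772 0.1469 0.0771 0.1469]
[ 0.50888764 -0.03182929] yaw x 0.06867192265428532 yaw y 0.055362171044002595
[[ 0.4521 -0.0921]
 [ 0.5756 -0.0836]
 [ 0.4447  0.0225]
 [ 0.5672  0.0311]] 0.12381333993296266 tips mid [ 0.51383556 -0.08788413] [ 0.50988304 -0.03053413] 0.0686782267822939
top bridge [ 0.50782397 -0.03438906  0.054     ]
glass base [ 0.62722454 -0.13605678]
```

```bash
python3 - <<'E'
from h import *
s=np.load('pics/w1.npy',allow_pickle=True).item()
f=s['frame'].astype(int); m=((f[:,:,2]-f[:,:,1]>40)&(f[:,:,0]-f[:,:,1]>20))
p=np.argwhere(m)[:,::-1]; p=p[(p[:,1]>270)&(p[:,0]<380)]; P=np.array([whit(s,*q,.009) for q in p]); i=P[:,1].argmax(); print(p[i],P[i],P.min(0),P.max(0))
E
```

```text
[323 290] [ 0.47261358 -0.42761696] [ 0.40466244 -0.5377339 ] [ 0.52885776 -0.42761696]
```

Call:
{"api": "arm_command", "payload": {"rows": [[[-0.617, 0.113, 0.0, 0, 0, 0.03, 0.47], [-0.617, 0.113, 0.0, 0, 0, 0.03, 0.47], [-0.617, 0.113, 0.0, 0, 0, 0.03, 0.47], [-0.617, 0.113, 0.0, 0, 0, 0.03, 0.47], [-0.617, 0.113, 0.5, 0, 0, 0.03, 0.47], [-0.617, 0.113, 0.5, 0, 0, 0.03, 0.47], [-0.617, 0.113, 0.9, 0, 0, 0.03, 0.47], [-0.617, 0.113, 0.9, 0, 0, 0.03, 0.47], [-0.617, 0.113, 0.9, 0, 0, 0.03, 0.47], [-0.617, 0.113, 0.9, 0, 0, 0.03, 0.47]]]}}

```text
t: 4.03
position: [0.5023, -0.3812, 0.0857]
orientation: [-3.14, -0.001, 1.396]
wrist_force: [1.3, -0.1, 0.4]
opening: 0.045
grasp_force: 0.0
```

```bash
python3 - <<'E'
from h import *
s=save('wrist','w2')
x=sense();print(x['t'],x['position'],x['orientation'],x['opening'])
E
```

```text
4.075 [ 0.50375628 -0.38260578  0.08789303] [3.13964103e+00 1.03744318e-03 1.39536163e+00] 0.04523769570953752
```

View pics/w2.png

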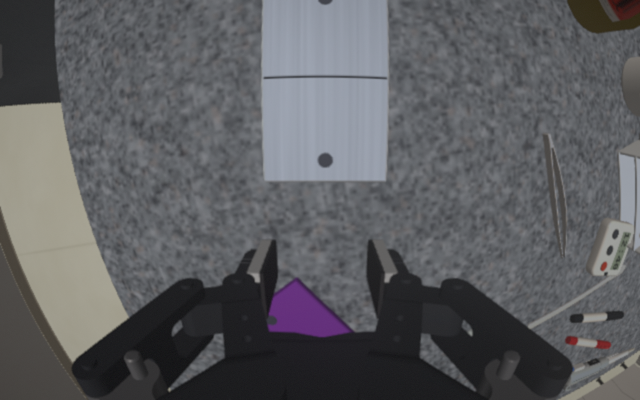

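The gripper is square with the gauge's rear edge, which runs across row 181 from columns 263 to 387. The fingers at columns 262 and 380 are symmetric to it. Next I descend.

```bash
python3 - <<'E'
from h import *
s=np.load('pics/w2.npy',allow_pickle=True).item()
for p in((263,181),(387,181),(263,78),(388,77)): print(p,whit(s,*p,.009))
E
```

```text
(263, 181) [ 0.46720117 -0.34900611]
(387, 181) [ 0.55013512 -0.36355373]
(263, 78) [ 0.48080466 -0.28124642]
(388, 77) [ 0.56115056 -0.29447851]
```

Call:
{"api": "arm_command", "payload": {"rows": [[[0, 0, 0.1, 0, 0, 0, 0.47], [0, 0, 0.2, 0, 0, 0, 0.47], [0, 0, 0.22, 0, 0, 0, 0.47], [0, 0, 0.225, 0, 0, 0, 0.47], [0, 0, 0.23, 0, 0, 0, 0.47], [0, 0, 0.23, 0, 0, 0, 0.47]]]}}

```text
t: 4.82
position: [0.5034, -0.3829, 0.0186]
orientation: [3.14, 0.001, 1.395]
wrist_force: [0.5, -0.2, -0.5]
opening: 0.045
grasp_force: 0.0
```

Call:
{"api": "arm_command", "payload": {"rows": [[[0, 0, 0.004, 0, 0, 0, 0.47], [0, 0, 0.008, 0, 0, 0, 0.47], [0, 0, 0.008, 0, 0, 0, 0.47]]]}}

```text
t: 5.2
position: [0.5026, -0.3823, 0.0148]
orientation: [3.142, 0.0, 1.395]
wrist_force: [0.0, 0.8, 0.0]
opening: 0.0453
grasp_force: 0.0
```

```bash
python3 - <<'E'
from h import *
s=save('wrist','w3')
x=sense();print(x['t'],x['position'],x['wrist_force'])
E
```

```text
5.25 [ 0.50263507 -0.38226207  0.01485455] [ 0.52594115 -0.04933085  0.98160428]
```

View pics/w3.png

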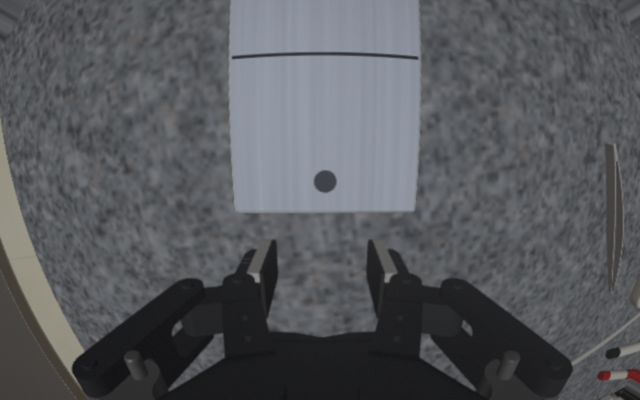

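The fingers are at edge height, about 16 mm behind the plate. I'll push forward and turn the gauge left by 0.24 rad over the first 50 mm.

Call:
{"api": "arm_command", "payload": {"rows": [[[0.027, 0, 0, 0, 0, 0, 0.47], [0.053, 0, 0, 0, 0, 0, 0.47], [0.0745, 0.0075, 0, 0, 0, -0.0049, 0.47], [0.0957, 0.015, 0, 0, 0, -0.0097, 0.47], [0.117, 0.0217, 0, 0, 0, -0.0146, 0.47], [0.139, 0.028, 0, 0, 0, -0.0194, 0.47], [0.161, 0.033, 0, 0, 0, -0.0243, 0.47], [0.183, 0.0377, 0, 0, 0, -0.0291, 0.47], [0.205, 0.0413, 0, 0, 0, -0.0339, 0.47], [0.2267, 0.0447, 0, 0, 0, -0.0387, 0.47], [0.2267, 0.0447, 0, 0, 0, -0.0387, 0.47]]]}}

```text
t: 6.62
position: [0.5277, -0.3167, 0.0148]
orientation: [-3.141, -0.001, 1.639]
wrist_force: [1.1, 0.9, 0.6]
opening: 0.0452
grasp_force: 0.2
```

```bash
python3 - <<'E'
from h import *
s=save('wrist','w4')
x=sense();print(x['t'],x['position'],x['orientation'],x['wrist_force'])
t=save('top','t4')
E
```

```text
6.675 [ 0.52768419 -0.31696208  0.01487543] [-3.14127260e+00 -7.21251351e-04  1.63818456e+00] [ 0.22540045  1.11665524 -0.44834738]
```

View pics/w4.png

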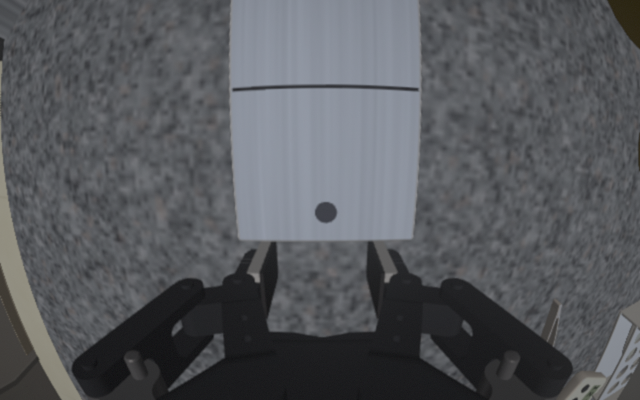

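The gauge stayed square with the gripper: its rear edge is at row 240 against both fingers and its scribed line at row 89.

```bash
cat >> h.py <<'E'
def rel(f,ed,sc,b=(.5095,-.0305),yb=.067):
    s=np.load(f'pics/{f}.npy',allow_pickle=True).item()
    R=np.array([[np.cos(yb),np.sin(yb)],[-np.sin(yb),np.cos(yb)]])
    E=[whit(s,*p,.009) for p in ed]; S=[whit(s,*p,.009) for p in sc]
    for n,q in(('edge',E),('scribe',S)):
        d=q[1]-q[0]; print(n,np.round(np.mean(q,0),4),'len',np.linalg.norm(d).round(4),'yaw',np.arctan2(d[1],d[0]).round(3),'in bridge',(R@(np.mean(q,0)-b)).round(4))
E
python3 - <<'E'
from h import *
rel('w4',[(238,240),(413,240)],[(232,90),(419,90)])
t=np.load('pics/t4.npy',allow_pickle=True).item(); print(t['frame'][200:206,340:344].mean((0,1)))
f=t['frame']; cv2.imwrite('pics/t4c.png',cv2.resize(f[170:280,230:390,::-1],(800,550),interpolation=cv2.INTER_CUBIC))
E
```

```text
edge [ 0.5287 -0.3042] len 0.0833 yaw 0.068 in bridge [ 0.0008 -0.2744]
scribe [ 0.5238 -0.2352] len 0.0807 yaw 0.072 in bridge [ 0.0006 -0.2052]
[230.75  234.375 242.   ]
```

View pics/t4c.png

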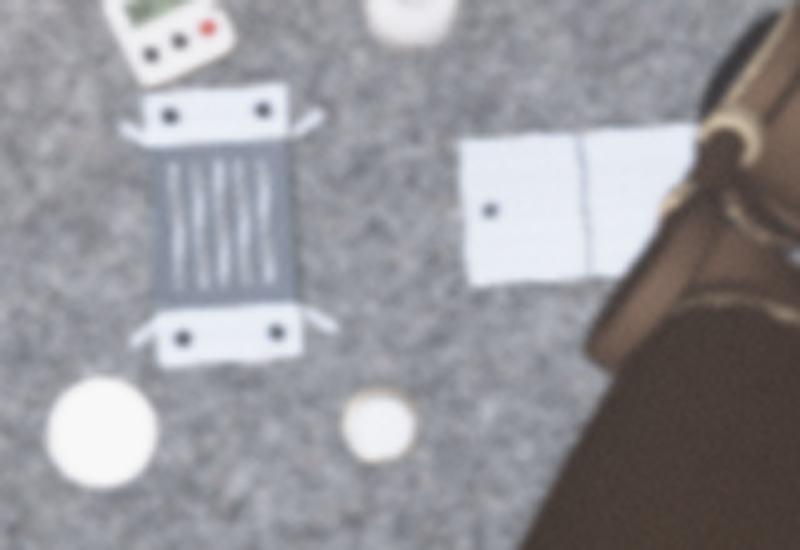

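The top crop shows the gauge lying on the tunnel axis. The cheek-tip midpoints are (331,220) and (128,235), and the gauge's front edge midpoint is (465,212). I'll cross-check the positions with the top camera.

```bash
python3 - <<'E'
from h import *
t=np.load('pics/t4.npy',allow_pickle=True).item()
g=lambda x,y,z: hit(t,230+x/5-.4,170+y/5-.4,z)[:2]
T=np.array([g(*p,.013) for p in((325,112),(337,327),(122,127),(134,343))]); c=T.mean(0); d=T[2:].mean(0)-T[:2].mean(0)
print('bridge',c,'yaw',np.arctan2(-d[0],d[1]),np.linalg.norm(d),np.linalg.norm(T[0]-T[1]))
F=[g(460,140,.009),g(470,285,.009)]; S=[g(580,135,.009),g(591,279,.009)]
d/=np.linalg.norm(d); x=np.array([d[1],-d[0]])
for q in (F,S): m=np.mean(q,0); print(m,'x',x@(m-c),'y',d@(m-c))
E
```

```text
bridge [ 0.51008233 -0.03368242] yaw 0.07757490618772588 0.11625111787058177 0.12361820565616602
[ 0.51878205 -0.16867434] x -0.0017879275303992 y -0.13526014149783086
[ 0.52205  -0.238297] x -0.003925364692880695 y -0.20492667432337683
```

Call:
{"api": "arm_command", "payload": {"rows": [[[0.0225, 0, 0, 0, 0, 0, 0.47], [0.045, 0, 0, 0, 0, 0, 0.47], [0.0675, 0, 0, 0, 0, 0, 0.47], [0.09, 0.001, 0, 0, 0, 0, 0.47], [0.1125, 0.002, 0, 0, 0, 0, 0.47], [0.135, 0.003, 0, 0, 0, 0, 0.47], [0.1575, 0.003, 0, 0, 0, 0, 0.47], [0.18, 0.003, 0, 0, 0, 0, 0.47], [0.2025, 0.003, 0, 0, 0, 0, 0.47], [0.225, 0.003, 0, 0, 0, 0, 0.47], [0.2475, 0.003, 0, 0, 0, 0, 0.47], [0.27, 0.003, 0, 0, 0, 0, 0.47], [0.27, 0.003, 0, 0, 0, 0, 0.47]]]}}

```text
t: 8.35
position: [0.5229, -0.2355, 0.0148]
orientation: [-3.141, -0.002, 1.638]
wrist_force: [0.1, 2.5, 2.4]
opening: 0.0452
grasp_force: 1.3
```

```bash
python3 - <<'E'
from h import *
s=save('wrist','w5'); save('top','t5')
x=sense();print(x['t'],x['position'],x['orientation'],x['wrist_force'])
E
```

```text
8.45 [ 0.52292662 -0.23561776  0.01478176] [-3.14085099e+00 -1.80485786e-03  1.63766761e+00] [0.41704407 1.59160147 2.75876054]
```

View pics/w5.png

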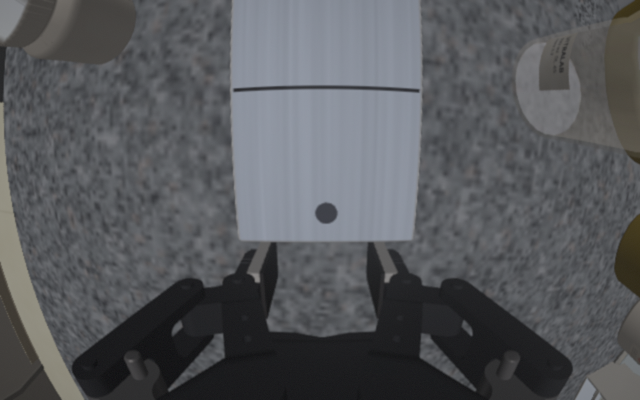

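The gauge is still square with the fingers (edge at row 240) and its front end is now between the cheeks. I'll push in further, to about -0.07.

Call:
{"api": "arm_command", "payload": {"rows": [[[0.02, 0, 0, 0, 0, 0, 0.47], [0.04, 0, 0, 0, 0, 0, 0.47], [0.06, 0, 0, 0, 0, 0, 0.47], [0.08, 0, 0, 0, 0, 0, 0.47], [0.1, 0, 0, 0, 0, 0, 0.47], [0.12, 0, 0, 0, 0, 0, 0.47], [0.14, 0, 0, 0, 0, 0, 0.47], [0.16, 0, 0, 0, 0, 0, 0.47], [0.18, 0, 0, 0, 0, 0, 0.47], [0.18, 0, 0, 0, 0, 0, 0.47]]]}}

```text
t: 9.7
position: [0.5193, -0.1818, 0.0148]
orientation: [-3.141, -0.001, 1.638]
wrist_force: [-0.5, 0.9, 0.7]
opening: 0.0453
grasp_force: 0.8
```

```bash
python3 - <<'E'
from h import *
s=save('wrist','w6')
x=sense();print(x['t'],x['position'],x['orientation'],x['wrist_force'])
E
```

```text
9.75 [ 0.51932332 -0.18194694  0.01481934] [-3.14100505e+00 -1.28487768e-03  1.63777681e+00] [0.05829101 1.42932534 1.07669237]
```

View pics/w6.png

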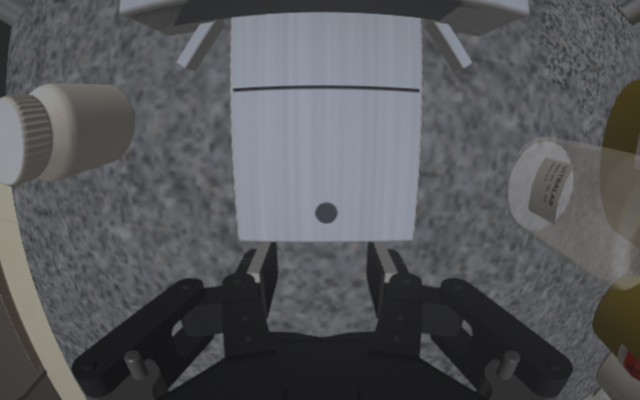

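The gauge is centred in the tunnel mouth. The cheek tips are at (184,66) and (465,66), the beam's lower edge crosses the plate at row 13, and the scribed line is at row 89.

```bash
python3 - <<'E'
from h import *
rel('w6',[(238,240),(413,240)],[(234,90),(419,90)])
s=np.load('pics/w6.npy',allow_pickle=True).item(); d=np.array([-np.sin(.067),np.cos(.067)]);x=np.array([d[1],-d[0]])
sc=np.mean([whit(s,u,v,.009) for u,v in((234,90),(419,90),(326,88))],0)
for p in((184,66),(465,66),(250,15),(326,13),(400,15)): q=whit(s,*p,.013)-sc; print(p,'lateral',(x@q).round(4),'ahead of scribe',(d@q).round(4))
E
```

```text
edge [ 0.5203 -0.1692] len 0.0833 yaw 0.067 in bridge [ 0.0015 -0.1392]
scribe [ 0.5159 -0.1003] len 0.0798 yaw 0.072 in bridge [ 0.0017 -0.0701]
(184, 66) lateral -0.0618 ahead of scribe 0.0124
(465, 66) lateral 0.0604 ahead of scribe 0.0128
(250, 15) lateral -0.032 ahead of scribe 0.0323
(326, 13) lateral -0.0003 ahead of scribe 0.0318
(400, 15) lateral 0.0307 ahead of scribe 0.0327
```

Call:
{"api": "arm_command", "payload": {"rows": [[[0.02, 0, 0, 0, 0, 0, 0.47], [0.04, 0, 0, 0, 0, 0, 0.47], [0.06, 0, 0, 0, 0, 0, 0.47], [0.075, 0, 0, 0, 0, 0, 0.47], [0.085, 0, 0, 0, 0, 0, 0.47], [0.092, 0, 0, 0, 0, 0, 0.47], [0.097, 0, 0, 0, 0, 0, 0.47], [0.1, 0, 0, 0, 0, 0, 0.47], [0.1, 0, 0, 0, 0, 0, 0.47], [0.1, 0, 0, 0, 0, 0, 0.47]]]}}

```text
t: 11.0
position: [0.5175, -0.1528, 0.0149]
orientation: [-3.142, -0.0, 1.638]
wrist_force: [1.5, -0.5, 0.2]
opening: 0.0452
grasp_force: 0.4
```

Call:
{"api": "arm_command", "payload": {"rows": [[[-0.03, 0, 0, 0, 0, 0, 0.47], [-0.1, 0, 0, 0, 0, 0, 0.47], [-0.15, 0, 0, 0, 0, 0, 0.47], [-0.15, 0, -0.15, 0, 0, 0, 0.47], [-0.15, 0, -0.3, 0, 0, 0, 0.47], [-0.15, 0, -0.4, 0, 0, 0, 0.47], [-0.15, 0, -0.4, 0, 0, 0, 0.47], [-0.15, 0, -0.4, 0, 0, 0, 0.47]]]}}

```text
t: 12.0
position: [0.5196, -0.1981, 0.1338]
orientation: [-3.14, -0.001, 1.637]
wrist_force: [-0.8, -0.6, -0.5]
opening: 0.0451
grasp_force: 0.0
```

```bash
python3 - <<'E'
from h import *
s=save('wrist','w7'); 
x=sense();print(x['t'],x['position'],x['orientation'])
f=s['frame'][0:300,220:440,::-1] if 0 else s['frame'][:,:,::-1]
cv2.imwrite('pics/w7c.png',cv2.resize(f[0:220,170:490],(800,550),interpolation=cv2.INTER_CUBIC))
E
```

```text
12.05 [ 0.51914576 -0.19771118  0.13309092] [-3.13861388e+00 -1.54547557e-03  1.63721138e+00]
```

View pics/w7c.png

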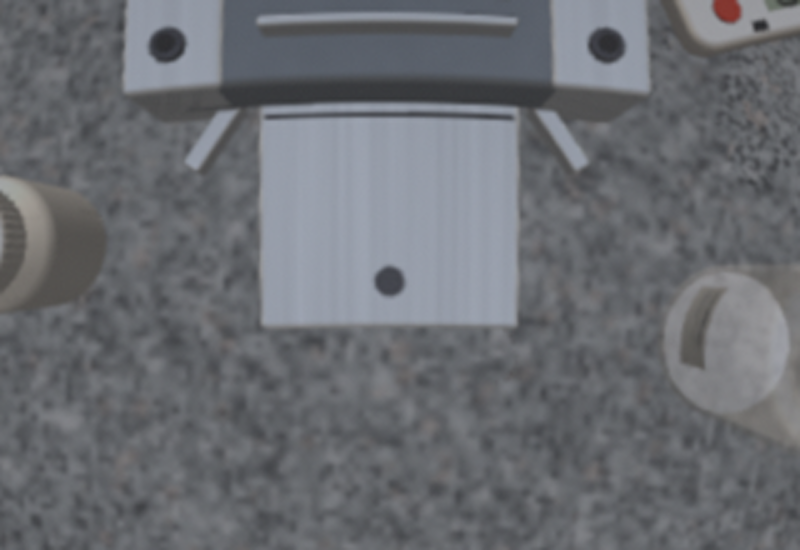

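The gauge is straight and centred. Its scribed line is at crop row 117, just outside the beam's lower edge at row 105, and its rear edge is at row 325. I'll measure the remaining distance.

```bash
python3 - <<'E'
from h import *
s=np.load('pics/w7.npy',allow_pickle=True).item(); d=np.array([-np.sin(.067),np.cos(.067)]);x=np.array([d[1],-d[0]])
g=lambda u,v,z: whit(s,170+u/2.5-.3,v/2.5-.3,z)
sc=g(390,117,.009); ed=g(390,325,.009); fe=g(390,105,.013); t=(g(193,167,.013)+g(581,166,.013))/2
for n,q in dict(edge=ed,face=fe,tipmid=t).items(): print(n,(x@(q-sc)).round(4),(d@(q-sc)).round(4))
E
```

```text
edge 0.0 -0.0683
face -0.0 0.0031
tipmid -0.0009 -0.015
```

About 1.5–4 mm remain by the different measures, so I'll nudge 2.4 mm further and withdraw.

Call:
{"api": "arm_command", "payload": {"rows": [[[0, 0, 0.15, 0, 0, 0, 0.47], [0, 0, 0.3, 0, 0, 0, 0.47], [0, 0, 0.4, 0, 0, 0, 0.47], [0, 0, 0.4, 0, 0, 0, 0.47], [0.06, 0, 0.4, 0, 0, 0, 0.47], [0.12, 0, 0.4, 0, 0, 0, 0.47], [0.14, 0, 0.4, 0, 0, 0, 0.47], [0.15, 0, 0.4, 0, 0, 0, 0.47], [0.154, 0, 0.4, 0, 0, 0, 0.47], [0.158, 0, 0.4, 0, 0, 0, 0.47], [0.158, 0, 0.4, 0, 0, 0, 0.47], [0.158, 0, 0.4, 0, 0, 0, 0.47], [0.12, 0, 0.4, 0, 0, 0, 0.47], [0.05, 0, 0.4, 0, 0, 0, 0.47], [0, 0, 0.4, 0, 0, 0, 0.47], [0, 0, 0.25, 0, 0, 0, 0.47], [0, 0, 0.1, 0, 0, 0, 0.47], [0, 0, 0, 0, 0, 0, 0.47], [0, 0, 0, 0, 0, 0, 0.47], [0, 0, 0, 0, 0, 0, 0.47]]]}}

```text
t: 14.55
position: [0.519, -0.1972, 0.1327]
orientation: [-3.138, -0.002, 1.638]
wrist_force: [0.1, 0.3, -0.3]
opening: 0.0448
grasp_force: 0.0
```

```bash
python3 - <<'E'
from h import *
a=np.load('pics/w7.npy',allow_pickle=True).item(); s=save('wrist','w8'); d=np.array([-np.sin(.067),np.cos(.067)])
x=sense();print(x['t'],x['position'],x['wrist_force'])
def prof(s):  # rear edge and scribe rows on columns around the plate centre
    c=s['frame'][:,300:318].astype(float).mean((1,2)); g=np.diff(c)
    e=100+g[100:150].argmin()+.5; return e,c[34:60].round(0).astype(int)
for q in(a,s):
    e,c=prof(q); print(e,whit(q,309,e,.009)@d,c)
E
```

```text
14.6 [ 0.51873322 -0.19703109  0.13226577] [-0.09124979 -0.17379665  0.10571774]
129.5 -0.17489814019688618 [ 59  59  59  58  58  57  79 127 155 157 134  89  95 147 160 160 160 160
 160 160 160 160 160 160 160 160]
130.5 -0.17457947613740774 [ 62  59  59  59  59  58  58  73 116 149 149 100  89 145 160 160 159 160
 160 160 160 160 160 160 160 160]
```

The gauge moved only about 0.6 mm and roughly 2.5 mm remain, so one more small nudge.

Call:
{"api": "arm_command", "payload": {"rows": [[[0, 0, 0.15, 0, 0, 0, 0.47], [0, 0, 0.3, 0, 0, 0, 0.47], [0, 0, 0.4, 0, 0, 0, 0.47], [0, 0, 0.4, 0, 0, 0, 0.47], [0.06, 0, 0.4, 0, 0, 0, 0.47], [0.12, 0, 0.4, 0, 0, 0, 0.47], [0.145, 0, 0.4, 0, 0, 0, 0.47], [0.155, 0, 0.4, 0, 0, 0, 0.47], [0.16, 0, 0.4, 0, 0, 0, 0.47], [0.164, 0, 0.4, 0, 0, 0, 0.47], [0.164, 0, 0.4, 0, 0, 0, 0.47], [0.164, 0, 0.4, 0, 0, 0, 0.47], [0.12, 0, 0.4, 0, 0, 0, 0.47], [0.05, 0, 0.4, 0, 0, 0, 0.47], [0, 0, 0.4, 0, 0, 0, 0.47], [0, 0, 0.25, 0, 0, 0, 0.47], [0, 0, 0.1, 0, 0, 0, 0.47], [0, 0, 0, 0, 0, 0, 0.47], [0, 0, 0, 0, 0, 0, 0.47], [0, 0, 0, 0, 0, 0, 0.47]]]}}

```text
t: 17.1
position: [0.5189, -0.1971, 0.1325]
orientation: [-3.138, -0.002, 1.638]
wrist_force: [-0.7, -0.6, -1.2]
opening: 0.0456
grasp_force: 0.0
```

```bash
python3 - <<'E'
from h import *
s=save('wrist','w9'); d=np.array([-np.sin(.067),np.cos(.067)])
x=sense();print(x['t'],x['position'])
c=s['frame'][:,300:318].astype(float).mean((1,2)); print(c[34:60].round(0).astype(int)); g=np.diff(c); print(100+g[100:150].argmin()+.5)
E
```

```text
17.15 [ 0.51870245 -0.19696967  0.13218852]
[ 64  60  59  59  59  59  58  74 101  88  78 122 153 160 160 160 160 160
 160 160 160 160 160 160 160 160]
128.5
```

The scribed line is now about 1 mm from the beam face and the gripper is clear. Handing in.

```bash
python3 -c "
from h import *
print(finish_job())"
```

```text
the job is handed in; nothing more can be done
None
```

The job is handed in, with no verdict returned: the thin gauge is half way into the tunnel, straight, its scribed line about 1 mm outside the beam face by my measurement; I touched only that gauge.

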